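# Load and clamp a lug bracket in the drilling fixture

### The arm

A 6-joint arm with a two-finger parallel gripper is mounted at the origin on the work surface. World frame = base frame: x ahead of the robot, y to its left, z up, the work surface at z = 0. Lengths are in mm, angles in rad, forces in N, time in s.
With the tool pointing down it reaches from about 350 to 975 mm from the base axis. Payload 7.1 kg.
Tool frame: the origin (TCP) lies between the finger pads; the fingertips stand 19 mm ahead of it and the grasp point (between the pads) is the TCP; z points along the fingers, y is the line along which they close (so a half turn about z gives the same grasp; the last joint's range is limited). The gripper opens to 88 mm and grips with 3 to 60 N. Pads are 20 mm wide; open, the fingers measure 115 mm over their backs; the gripper's body (75 mm by 178 mm) begins 61 mm behind the grasp point.
Start: joints at [-1.305, 0.423, 1.63, -0, 1.089, -0.019], TCP at [175.622, -599.802, 241.675] pointing down, gripper open.
Joint ranges: [-3, 3], [-0.9, 2.11], [0.09, 2.58], [-1.31, 4.45], [0.11, 2.69], [-2.54, 2.54]. Speed limits (rad/s): [2.39, 2.39, 3.01, 3.14, 3.14, 3.14].

### API

Orientations are given as a rotation vector (axis times angle).
In Python, from workcell import ctrl gives the robot as it stands.
- The arm moves only by the tool arm_command, never from a script. Its argument "series" is a list of rows, each an object with "linear": the shift along the tool's x, y, z in m, a list of three; "turn": the turn about the tool's z in rad. A call has 1 to 10 rows; each row shifts and turns the commanded pose from where the row before left it, along the tool's axes as they then stand; what a row does not reach is not made up. A row lasts 1/10 s, in which the tool goes at most 50 mm and 8.59 degrees, less where a joint would pass 70% of its speed; a pose out of reach is approached as far as the arm can. A call with a gripper value outside its range is refused whole. "jaw" is the opening, from -1 (shut) to 1 (fully open), set as the call begins (left out, the last holds). The fingers move at their own pace and stop on an object; the grip force is fixed at half the most. Time passes only in rows, so rows that do not move let the fingers close. It gives the time, the measured TCP pose, the force, the opening and the grip force at its end, in the units of the state.
- ctrl.get_obs(): the state, without advancing time (a new reading comes with each control period).
- ctrl.get_image(name): name is "scene" or "top" or "wrist"; returns a dict with "frame" (400x640x3 uint8, blue, green, red), "fx", "fy", "cx", "cy" (pixels), "rvec" (rotation vector, rad) and "tvec" (3), from world to camera coordinates, as OpenCV has them. Camera axes: x right, y down, z forward; pixel columns grow to the right and rows downward; lengths in mm; the calibration is good to about 2 mm. A picture is of the moment at which its call begins. There is no depth.
- ctrl.close_job(): hands the job in; it is judged then, once.
The state is a dict: "t": time; "qpos": joint angles; "qvel": joint speeds; "joint_torque": joint torques, N m; "ee_pos": TCP position; "orientation": TCP orientation; "ft_force": force on the tool from outside, world axes, zero at the start; "moment": the same for the moment, N m; "width": finger opening in mm; "grasp_force": force on a finger pad.
Only numpy, scipy, OpenCV 4.12 (cv2) and the standard library are available. Lean on these libraries where they do the work, as an engineer would, in place of code of your own. Each camera call takes 0.05 s, during which the arm holds its last target. There are 200 camera calls.

### The job

Take the steel bracket with the lug out of the wooden rack (leave the plain bar there), lay it on the bench on its flat back with the lug up, then take it again and set it flat in the drilling fixture, between the rails and end stops. The fixture's toggle clamp may be shut, ajar or open: it must be open when the bracket is set in, and afterwards swung fully home so that its rubber foot holds the bracket down. Do not disturb the plain bar, the spray can, the cup or the wrench.

Things in the scene. Friction and masses are not known exactly. Their poses are not given: they have to be found in the camera images.
- bracket: Steel bracket, 0.5 kg: plate 10 x 40 x 120 mm with a lug on one broad face. Starts on end in a rack slot, top 130 mm above the bench, leaning up to 5 degrees. Origin: centre of its lower end; z along the length (up at the start), x out of the lug's face (roughly away from the robot), y across. Plate: x +-5, y +-20, z 0 to 120. Lug: y +-7, z 42 to 78, x 5 to 45 mm, rounded. Both ends are alike.
- bracket_base (a point): Centre of the bracket's flat back (the broad face without lug), 60 mm from each end. Axes as the bracket: lying lug up, x points up and z along its length.
- bracket_lug (a point): Middle of the lug, 32 mm off the flat back; the lug is a flat tongue 14 mm thick along y, 36 mm long along z, and its free end is 18 mm farther out than this point. A good place to grip the lying bracket.
- rack: Fixed wooden block 70 (x) x 150 (y) x 40 mm high with two slots in its top, 12.5 x 42.5 mm and 30 mm deep, at y -36 and +36 mm; origin under its centre. The bracket stands in either slot, the plain bar in the other.
- plain_bar: Plain steel bar 10 x 40 x 110 mm standing in the other slot; no lug. Leave it alone. Origin at its lower end.
- nest (a point): Centre of the bracket's place on the fixture's fixed base plate (100 mm wide, y -75 to 170 mm, top 12 mm above the bench). y: along the place, to the clamp; x: across. The bracket belongs on its flat back, length along y, either way round. Rails at x +-22.5 mm (y +-30) and end stops at y +-62.5 mm, 8 mm high, leave it 2.5 mm on each side.
- clamp_pivot (a point): Hinge axis of the toggle clamp, parallel to the nest's x: 143 mm from the nest centre along the nest's y, 55 mm above the bench.
- clamp_knob (a point): Black round knob at the handle's end: cylinder 28 mm in diameter, 24 mm wide, flat ends along the nest's x, 120 mm from the hinge axis. Clamp home: 30 mm from above the hinge towards the nest (handle leaning 0.25 rad), 171 mm above the bench. Fully open: handle nearly level, pointing away from the nest, knob 51 mm above the bench.
- clamp (a joint): Clamp angle, rad: 0 home (stop), 1.85 open (stop); starts anywhere between. Handle and hold-down arm (100 mm, 14 mm wide, level at 0) are one bell-crank: the knob swung away from the nest lifts the arm; above 1.5 it is clear of the nest. Stiff, stays where left: 5 N at the knob moves it, 10 N the last 0.04 rad, where the bracket pushes the sprung foot back 4 mm.
- can: Spray can, 58 mm in diameter, 150 mm tall, standing near the fixture; leave it alone. Origin under its centre.
- cup: Small open steel cup, 70 mm wide, 60 mm tall; leave it alone. Origin under its centre.
- wrench: Steel wrench 170 mm long lying on the bench; leave it alone. Origin under its middle.
- foot: The clamp's sprung rubber foot (1200 N/m), 16 mm in diameter, under the arm 100 mm from the hinge; clamp home, it presses the bracket 43 mm from the nest centre with 5 N. Origin: centre of its pressing face.
There are look-alikes about, which are no part of the job. What is shaped like the bracket but orange or turquoise is not meant.

How it is judged:
By the outcome, as a careful person would: the job done as asked, in the order asked, and still so for the second after the job is handed in, with the robot touching nothing.
It also fails if it takes over 72 s, if anything falls off the work surface, if the arm or the gripper's body presses on something with over 40 N, if the wrist force passes 120 N, or if a joint passes its speed limit or range.

## Working session

There is one attempt and no reset: what is moved stays moved. The work goes in short steps, Python scripts to look and compute and a tool call to move; the robot and the scene stay as the last step left them, time stands still between calls to the robot, and variables do not carry over. Pictures are saved under pics/ and viewed, at most 10 in all, crops included, and the job is handed in when it is done.

Besides the shell and the picture viewer there is one more tool, called after "Emit:" in YAML: its name, and indented under it one key for each argument. arm_command: Moves the arm, as the interface text tells. Its arguments: {"type":"object","properties":{"series":{"type":"array"},"jaw":{"type":"number"}},"required":["series"]}

```bash
mkdir -p pics; ls; cat > h.py <<'E'
import numpy as np, cv2
from scipy.spatial.transform import Rotation as R
from workcell import ctrl
def cam(n,save=None):
    d=ctrl.get_image(n)
    if save: cv2.imwrite('pics/'+save,d['frame'])
    d['R']=R.from_rotvec(np.ravel(d['rvec'])).as_matrix(); d['t']=np.ravel(d['tvec'])
    return d
def ray(d,u,v):
    r=d['R'].T@np.array([(u-d['cx'])/d['fx'],(v-d['cy'])/d['fy'],1.]); return -d['R'].T@d['t'], r/np.linalg.norm(r)
def onz(d,u,v,z):
    c,r=ray(d,u,v); return c+r*(z-c[2])/r[2]
def tri(rs):
    A=np.zeros((3,3));b=np.zeros(3)
    for c,r in rs:
        P=np.eye(3)-np.outer(r,r);A+=P;b+=P@c
    return np.linalg.solve(A,b)
def proj(d,p):
    q=d['R']@np.asarray(p,float)+d['t']; return np.array([q[0]/q[2]*d['fx']+d['cx'],q[1]/q[2]*d['fy']+d['cy']])
E
python3 - <<'E'
from h import *
import pickle
D={}
for n in ('scene','top'):
    D[n]=cam(n,n+'0.png'); d=D[n]; print(n,d['fx'],d['cx'],d['cy'],(-d['R'].T@d['t']).round(),d['R'].round(2).tolist())
pickle.dump(D,open('D0.pkl','wb'))
o=ctrl.get_obs(); print(o['ee_pos'],o['orientation'],o['t'],o['width'])
E
```

```text
pics
scene 363.52371923215827 321.6418356141866 202.44632188788805 [ 953. -318.  895.] [[0.28, 0.96, 0.01], [0.81, -0.22, -0.54], [-0.52, 0.16, -0.84]]
top 430.77605273101824 328.8546341759018 196.72051008197377 [ 326. -146. 1167.] [[-0.01, -1.0, 0.0], [-0.99, 0.01, -0.16], [0.16, -0.0, -0.99]]
[ 175.50168401 -599.34422471  240.97230651] [-3.10840044e+00 -4.45669119e-01  2.83800034e-04] 0.1 87.90358532151802
```

View pics/scene0.png

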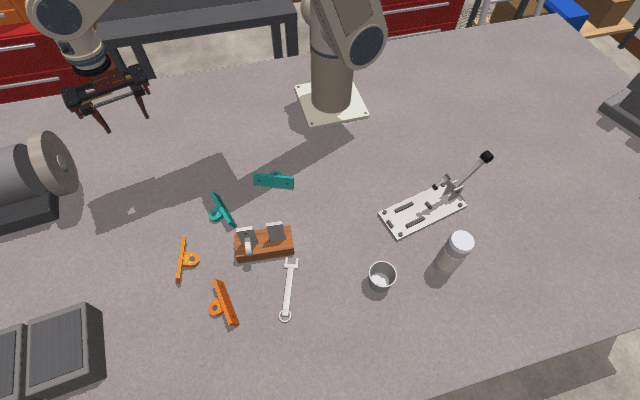

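View pics/top0.png

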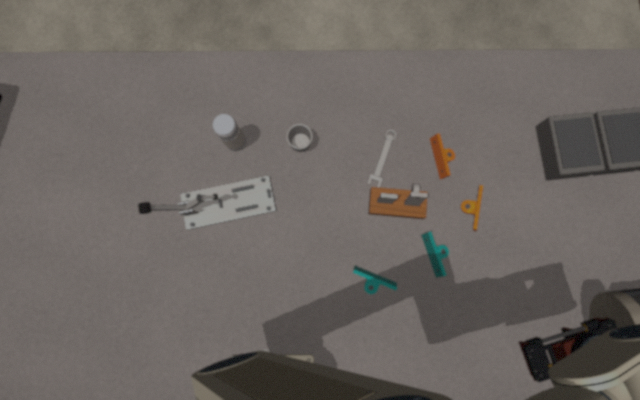

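The scene picture shows the rack at (264,244), the fixture at (423,208) with its clamp knob at (487,157), the cup at (382,277), the can at (455,252) and the wrench at (289,290). The top picture shows the rack at (398,202), the fixture at (228,202) and the knob at (145,208).

Bracket candidates in the top picture:
- Orange look-alikes at (442,156) and (474,207).
- Turquoise look-alikes at (435,254) and (375,279).
- Grey steel pieces in the rack at (418,192) and (388,197).

The grey one with a lug, at (418,192), fits. I'll confirm it in an enlarged crop.

```bash
python3 - <<'E'
import pickle,cv2,numpy as np
D=pickle.load(open('D0.pkl','rb'))
t=D['top']['frame'];s=D['scene']['frame']
f=lambda i,x,y,w,h,k:cv2.resize(i[y:y+h,x:x+w],(w*k,h*k),interpolation=cv2.INTER_CUBIC)
a=f(t,360,170,80,60,5);b=f(s,225,210,80,60,5);c=f(t,130,165,160,75,5)[:,:]
d=f(s,370,145,130,100,3)
c=f(t,130,170,160,65,2)
top=np.hstack([a,b]);low=np.zeros((300,800,3),np.uint8);low[:300,:390]=d;low[:130,400:720]=c
cv2.imwrite('pics/crop1.png',np.vstack([top,low]))
E
```

```text
(no output)
```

View pics/crop1.png

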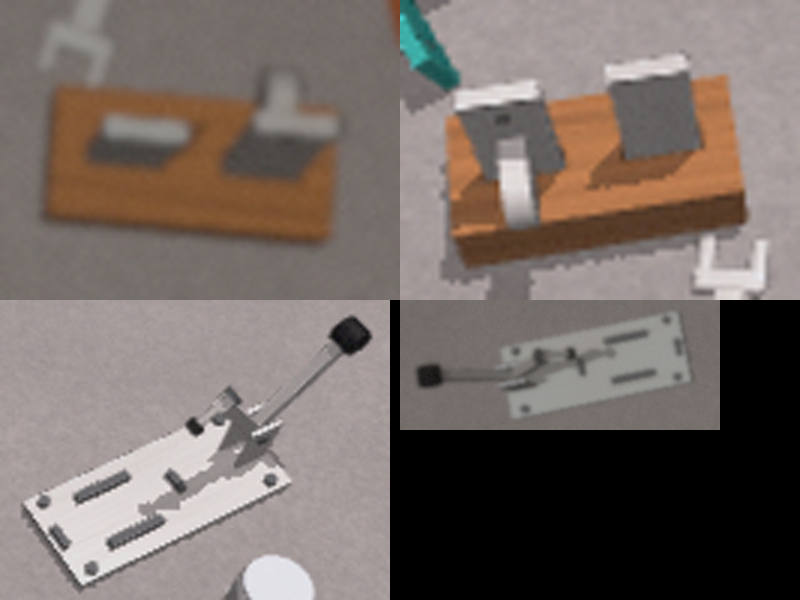

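The crop confirms that the steel plate with the lug, lug facing +x, is in the rack's -y slot (top (419,195), scene (245,229)). The plain bar is in the other slot. The clamp is partly open. Next I compute the positions.

```bash
python3 - <<'E'
from h import *
import pickle
D=pickle.load(open('D0.pkl','rb'));S,T=D['scene'],D['top']
two=lambda s,t:tri([ray(S,*s),ray(T,*t)])
print('br top c',two((245,229.4),(419.2,195)).round(1))
for n,s,t in (('l',(236.4,230.6),(427.6,195.6)),('r',(253.4,228.6),(410.6,195))):
    print(n,onz(S,*s,130).round(1),onz(T,*t,130).round(1))
def mask(d,f,lo,area=40):
    m=f(d['frame'].astype(int)).astype(np.uint8)
    c,_=cv2.findContours(m,cv2.RETR_EXTERNAL,cv2.CHAIN_APPROX_NONE)
    return [x for x in c if cv2.contourArea(x)>area]
# rack: top image brown
hs=cv2.cvtColor(T['frame'],cv2.COLOR_BGR2HSV)
m=cv2.inRange(hs,(5,110,50),(20,255,255)); m[:,:365]=0;m[:,432:]=0
c=max(cv2.findContours(m,0,1)[0],key=cv2.contourArea); b=cv2.boxPoints(cv2.minAreaRect(c))
print('rack',[onz(T,*p,40)[:2].round() for p in b])
# fixture in top by hand corners, z=12
for p in ((270,176),(275,210),(186.5,228.5),(181,193.5)): print('plT',onz(T,*p,12)[:2].round())
for p in ((377.3,213.3),(397.3,240.7),(466.7,206.7)): print('plS',onz(S,*p,12)[:2].round())
k=two((487,157),(145,208)); print('knob',k.round())
for n,d,box in (('S',S,(475,145,500,170)),('T',T,(135,198,153,218))):
    x0,y0,x1,y1=box; g=d['frame'].max(2)[y0:y1,x0:x1]; v,u=np.nonzero(g<45); print('knob px',n,u.mean()+x0,v.mean()+y0,len(u))
print('can',onz(S,461,240,150).round(),onz(T,224,124,150).round(),'cup',onz(T,300,133,60).round(),'wr',onz(T,375,181,5).round(),onz(T,392,133,5).round())
E
```

```text
br top c [ 502.7 -371.3  123.8]
l [ 504.4 -389.9  130. ] [ 499.8 -391.6  130. ]
r [ 509.9 -350.1  130. ] [ 501.5 -350.1  130. ]
rack [array([ 470., -255.]), array([ 540., -263.]), array([ 525., -413.]), array([ 455., -403.])]
plT [576.  10.]
plT [482.  -5.]
plT [434. 231.]
plT [529. 251.]
plS [487.  -8.]
plS [583.  14.]
plS [535. 249.]
knob [471. 290. 147.]
knob px S 486.3625 156.7375 80
knob px T 144.6813186813187 207.6813186813187 91
can [679. 104. 150.] [678. 107. 150.] cup [683. -75.  60.] wr [ 562. -278.    5.] [ 699. -329.    5.]
```

Emit:
arm_command:
  series:
    - {"linear":[0.042,-0.0142,0],"turn":0.038}
    - {"linear":[0.042,-0.0126,0],"turn":0.038}
    - {"linear":[0.0415,-0.011,0],"turn":0.038}
    - {"linear":[0.041,-0.0094,0],"turn":0.038}
    - {"linear":[0.0406,-0.0078,0],"turn":0.038}
    - {"linear":[0.0403,-0.0062,0],"turn":0.038}
    - {"linear":[0.04,-0.0046,0],"turn":0.038}
    - {"linear":[0.0398,-0.003,0],"turn":0.038}
    - {"linear":[0.03,-0.0014,0],"turn":0.038}
    - {"linear":[0,0,0],"turn":0.038}
  jaw: 0.36

```text
t: 1.1
ee_pos: [518.5, -480.7, 240.9]
orientation: [-3.138, 0.147, -0.001]
ft_force: [-0.5, -0.5, -0.4]
width: 59.6
grasp_force: 0.0
```

```bash
cat >> h.py <<'E'
def tool():
    o=ctrl.get_obs(); M=R.from_rotvec(o['orientation']).as_matrix(); return o,np.array(o['ee_pos']),M
def go(p,dirx=None):
    o,e,M=tool(); print('t',round(o['t'],2),'tcp',e.round(1),'tool x',M[:,0].round(3),'F',np.round(o['ft_force'],1),'w',round(o['width'],1))
    print('shift mm',(M.T@(np.asarray(p,float)-e)).round(1))
    if dirx is not None:
        v=M.T@np.array([*dirx,0]); print('turn',round(float(np.arctan2(v[1],v[0])),3))
E
python3 - <<'E'
from h import *
go((503,-370.5,220),(1,-.09))
d=cam('wrist','w1.png')
E
```

```text
t 1.1 tcp [ 518.5 -480.7  240.9] tool x [ 0.996 -0.093  0.001] F [-0.5 -0.5 -0.4] w 59.6
shift mm [ -25.8 -108.3   20.9]
turn -0.004
```

View pics/w1.png

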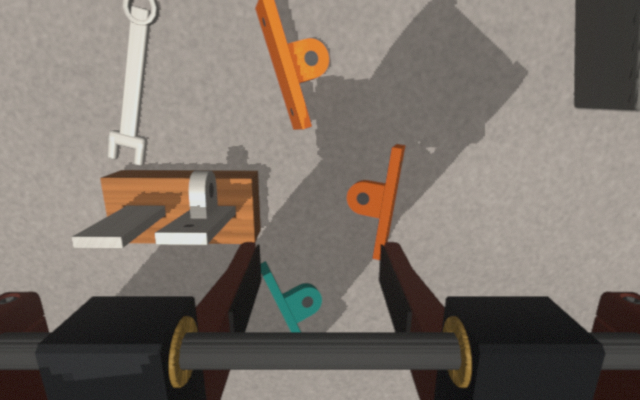

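The wrist picture shows the steel bracket's top end face at about (156–210, 233–244), centre (184,238.5). The lug is at (202,190) and the plain bar's top is at (100,241).

```bash
python3 - <<'E'
from h import *
d=cam('wrist')
f=d['frame'][225:250,150:215].min(2)
v,u=np.nonzero(f>195); c=np.array([u.mean()+150,v.mean()+225]);print(c,len(u))
p=onz(d,*c,130); print(p, onz(d,156,244,130),onz(d,206,244,130),'lugtop',onz(d,202,176,72))
go((p[0],p[1],131))
E
```

```text
[179.83119266 236.95412844] 545
[ 502.09479478 -370.53058973  130.        ] [ 498.06335041 -350.9460915   130.        ] [ 494.40018699 -389.45994658  130.        ] lugtop [ 536.71957549 -375.86245701   72.        ]
t 1.2 tcp [ 515.6 -481.1  240.7] tool x [ 0.996 -0.094 -0.001] F [0.  0.2 0.6] w 59.7
shift mm [ -23.7 -108.7  109.8]
```

Emit:
arm_command:
  series:
    - {"linear":[-0.008,-0.036,0],"turn":0}
    - {"linear":[-0.008,-0.036,0.0],"turn":0}
    - {"linear":[-0.0077,-0.0367,0.02],"turn":0}
    - {"linear":[0,0,0.03],"turn":0}
    - {"linear":[0,0,0.025],"turn":0}
    - {"linear":[0,0,0],"turn":0}
    - {"linear":[0,0,0],"turn":0}

```text
t: 1.9
ee_pos: [501.1, -371.6, 166.8]
orientation: [-3.138, 0.15, 0.001]
ft_force: [1.2, -0.6, 0.8]
width: 59.4
grasp_force: 0.0
```

```bash
python3 - <<'E'
from h import *
go((502,-370.5,139),(1,-.094))
E
```

```text
t 1.9 tcp [ 501.1 -371.6  166.8] tool x [ 0.995 -0.095 -0.001] F [ 1.2 -0.6  0.8] w 59.4
shift mm [ 0.8 -1.1 27.8]
turn -0.002
```

Emit:
arm_command:
  series:
    - {"linear":[0.0008,-0.001,0.014],"turn":0}
    - {"linear":[0,0,0.014],"turn":0}
    - {"linear":[0,0,0],"turn":0}

```text
t: 2.2
ee_pos: [501.4, -369.7, 136.7]
orientation: [-3.136, 0.15, 0.004]
ft_force: [-0.1, -0.0, -0.3]
width: 59.5
grasp_force: 0.0
```

Emit:
arm_command:
  series:
    - {"linear":[0,0,0],"turn":0}
    - {"linear":[0,0,0],"turn":0}
    - {"linear":[0,0,0],"turn":0}
    - {"linear":[0,0,0],"turn":0}
    - {"linear":[0,0,0],"turn":0}
  jaw: -1

```text
t: 2.7
ee_pos: [502.8, -370.6, 139.1]
orientation: [3.137, -0.149, 0.001]
ft_force: [-0.3, -1.3, 0.9]
width: 39.6
grasp_force: 30.0
```

Gripped. Next I lift it straight up.

Emit:
arm_command:
  series:
    - {"linear":[0,0,-0.01],"turn":0}
    - {"linear":[0,0,-0.015],"turn":0}
    - {"linear":[0,0,-0.02],"turn":0}
    - {"linear":[0,0,-0.03],"turn":0}
    - {"linear":[0,0,-0.03],"turn":0}
    - {"linear":[0,0,-0.035],"turn":0}
    - {"linear":[0,0,-0.03],"turn":0}
    - {"linear":[0,0,0],"turn":0}
    - {"linear":[0,0,0],"turn":0}

```text
t: 3.6
ee_pos: [502.2, -370.1, 308.9]
orientation: [3.138, -0.149, 0.001]
ft_force: [-0.7, -0.2, -4.2]
width: 39.5
grasp_force: 30.0
```

```bash
python3 - <<'E'
from h import *
go((500,-75,309),(-.199,.98))
cam('wrist','w2.png')
E
```

```text
t 3.6 tcp [ 502.2 -370.1  308.9] tool x [ 0.995 -0.095  0.   ] F [-0.7 -0.2 -4.2] w 39.5
shift mm [-3.020e+01 -2.936e+02 -2.000e-01]
turn -1.866
```

View pics/w2.png

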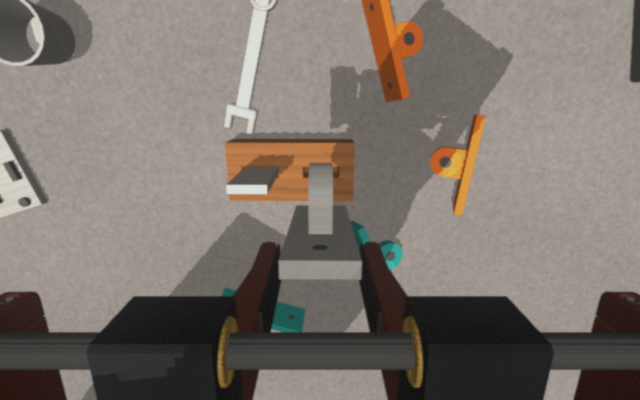

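The bracket is held by its top end at (320,265), hanging upright with the lug forward. The bar is still in the rack.

Emit:
arm_command:
  series:
    - {"linear":[-0.003,-0.02,0],"turn":0}
    - {"linear":[-0.003,-0.03,0],"turn":0}
    - {"linear":[-0.004,-0.036,0],"turn":0}
    - {"linear":[-0.004,-0.036,0],"turn":0}
    - {"linear":[-0.004,-0.036,0],"turn":0}
    - {"linear":[-0.004,-0.036,0],"turn":0}
    - {"linear":[-0.003,-0.036,0],"turn":0}
    - {"linear":[-0.003,-0.034,0],"turn":0}
    - {"linear":[-0.002,-0.03,0],"turn":0}
    - {"linear":[0,0,0],"turn":-0.1}

```text
t: 4.65
ee_pos: [498.8, -70.8, 306.8]
orientation: [-3.139, -0.015, 0.006]
ft_force: [-0.1, -0.1, -4.2]
width: 39.5
grasp_force: 30.0
```

Emit:
arm_command:
  series:
    - {"linear":[0,0,0],"turn":-0.14}
    - {"linear":[0,0,0],"turn":-0.14}
    - {"linear":[0,0,0],"turn":-0.14}
    - {"linear":[0,0,0],"turn":-0.14}
    - {"linear":[0,0,0],"turn":-0.14}
    - {"linear":[0,0,0],"turn":-0.14}
    - {"linear":[0,0,0],"turn":-0.14}
    - {"linear":[0,0,0],"turn":-0.14}
    - {"linear":[0,0,0],"turn":-0.14}
    - {"linear":[0,0,0],"turn":-0.14}

```text
t: 5.65
ee_pos: [499.0, -73.9, 306.8]
orientation: [-2.389, -2.035, 0.004]
ft_force: [0.6, 0.4, -4.2]
width: 39.3
grasp_force: 30.0
```

Emit:
arm_command:
  series:
    - {"linear":[0,0,0.03],"turn":-0.14}
    - {"linear":[0,0,0.04],"turn":-0.14}
    - {"linear":[0,0,0.04],"turn":-0.08}
    - {"linear":[0,0,0.03],"turn":0}
    - {"linear":[0,0,0.015],"turn":0}
    - {"linear":[0,0,0],"turn":0}
    - {"linear":[0,0,0],"turn":0}

```text
t: 6.35
ee_pos: [499.8, -74.3, 153.1]
orientation: [-1.994, -2.425, 0.002]
ft_force: [-0.9, 0.6, -4.1]
width: 39.5
grasp_force: 30.0
```

```bash
python3 - <<'E'
from h import *
go((500,-75,135),(-.199,.98))
d=cam('scene');t=cam('top')
f=lambda i,u,v:cv2.resize(i[int(v)-50:int(v)+50,int(u)-65:int(u)+65],(390,300),interpolation=cv2.INTER_CUBIC)
cv2.imwrite('pics/s3.png',np.hstack([f(d['frame'],*proj(d,(500,-75,80))),f(t['frame'],*proj(t,(500,-75,80)))]))
E
```

```text
t 6.35 tcp [499.8 -74.3 153.1] tool x [-0.193  0.981  0.001] F [-0.9  0.6 -4.1] w 39.5
shift mm [-0.8  0.1 18.1]
turn -0.006
```

View pics/s3.png

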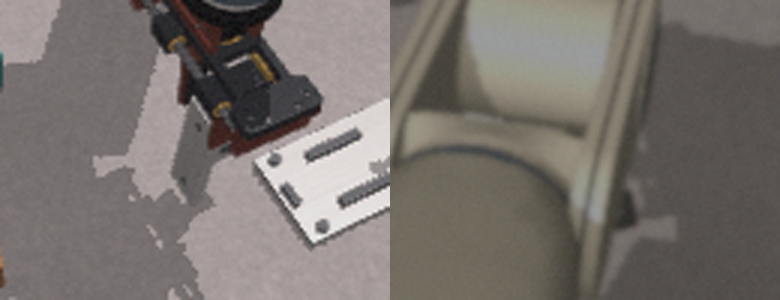

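The scene crop shows the bracket hanging clear of the bench beside the fixture. I touch its lower end down and begin tipping it towards tool −x.

Emit:
arm_command:
  series:
    - {"linear":[0,0,0.012],"turn":0}
    - {"linear":[0,0,0.007],"turn":0}
    - {"linear":[0,0,0.003],"turn":0}
    - {"linear":[0,0,0.002],"turn":0}
    - {"linear":[0,0,0.001],"turn":0}
    - {"linear":[0,0,0],"turn":0}

```text
t: 7.05
ee_pos: [500.6, -75.0, 129.1]
orientation: [-1.996, -2.426, 0.0]
ft_force: [-1.5, -0.5, 1.9]
width: 39.7
grasp_force: 30.0
```

Emit:
arm_command:
  series:
    - {"linear":[-0.007,0,0.001],"turn":0}
    - {"linear":[-0.007,0,0.0003],"turn":0}
    - {"linear":[-0.008,0,0.001],"turn":0}
    - {"linear":[-0.008,0,0.001],"turn":0}
    - {"linear":[0,0,0],"turn":0}

```text
t: 7.55
ee_pos: [508.1, -105.5, 126.9]
orientation: [1.995, 2.423, 0.002]
ft_force: [-1.3, -0.4, 10.6]
width: 39.8
grasp_force: 30.0
```

```bash
python3 - <<'E'
from h import *
go((500,-75,135))
d=cam('scene');t=cam('wrist')
f=lambda i,u,v:cv2.resize(i[int(v)-50:int(v)+50,int(u)-65:int(u)+65],(390,300),interpolation=cv2.INTER_CUBIC)
cv2.imwrite('pics/s4.png',np.hstack([f(d['frame'],*proj(d,(500,-75,60))),cv2.resize(t['frame'],(400,250))[:,:].repeat(1,0) if 0 else cv2.copyMakeBorder(cv2.resize(t['frame'],(400,250)),0,50,0,0,0)]))
E
```

```text
t 7.55 tcp [ 508.1 -105.5  126.9] tool x [-0.192  0.981 -0.002] F [-1.3 -0.4 10.6] w 39.8
shift mm [31.5 -2.  -8.1]
```

View pics/s4.png

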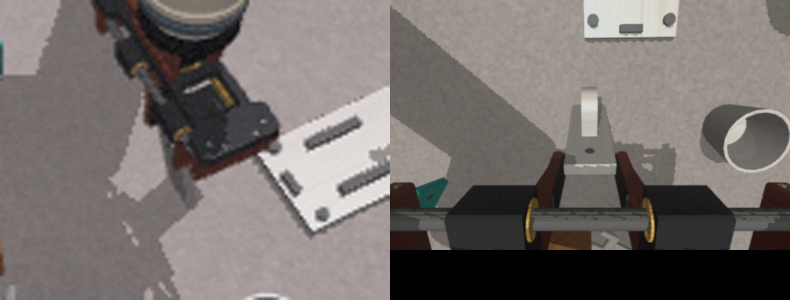

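The wrist crop shows the lower end sliding forward relative to the grip, so the bracket is tilting as wanted. I continue the arc.

Emit:
arm_command:
  series:
    - {"linear":[-0.0135,0,0.004],"turn":0}
    - {"linear":[-0.0148,0,0.0064],"turn":0}
    - {"linear":[-0.0128,0,0.0078],"turn":0}
    - {"linear":[-0.0118,0,0.0095],"turn":0}
    - {"linear":[0,0,0],"turn":0}

```text
t: 8.15
ee_pos: [518.6, -158.9, 98.5]
orientation: [1.994, 2.422, 0.001]
ft_force: [-0.1, -5.6, 4.8]
width: 39.7
grasp_force: 30.0
```

```bash
python3 - <<'E'
from h import *
go((500,-75,135))
d=cam('scene');t=cam('wrist')
f=lambda i,u,v:cv2.resize(i[int(v)-50:int(v)+50,int(u)-65:int(u)+65],(390,300),interpolation=cv2.INTER_CUBIC)
cv2.imwrite('pics/s5.png',np.hstack([f(d['frame'],*proj(d,(500,-75,60))),cv2.copyMakeBorder(cv2.resize(t['frame'],(400,250)),0,50,0,0,0)]))
E
```

```text
t 8.15 tcp [ 518.6 -158.9   98.5] tool x [-0.192  0.981 -0.003] F [-0.1 -5.6  4.8] w 39.7
shift mm [ 85.8  -2.  -36.8]
```

View pics/s5.png

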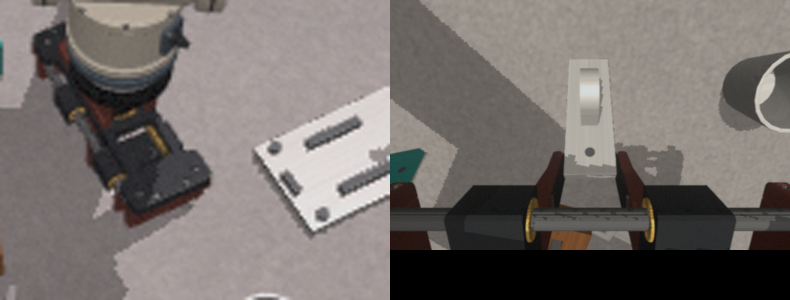

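The bracket is at about 45° with the lug up, plate at (590,110) in the crop. I continue down.

Emit:
arm_command:
  series:
    - {"linear":[-0.0104,0,0.0108],"turn":0}
    - {"linear":[-0.0089,0,0.0122],"turn":0}
    - {"linear":[-0.0072,0,0.0132],"turn":0}
    - {"linear":[-0.0055,0,0.014],"turn":0}
    - {"linear":[-0.0034,0,0.0126],"turn":0}
    - {"linear":[-0.0012,0,0.007],"turn":0}
    - {"linear":[0,0,0],"turn":0}

```text
t: 8.95
ee_pos: [522.7, -191.7, 26.2]
orientation: [-1.995, -2.424, 0.001]
ft_force: [0.8, -1.1, -1.7]
width: 39.5
grasp_force: 30.0
```

Emit:
arm_command:
  series:
    - {"linear":[0,0,0.003],"turn":0}
    - {"linear":[0,0,0.002],"turn":0}
    - {"linear":[0,0,0],"turn":0}

```text
t: 9.25
ee_pos: [523.5, -191.8, 22.9]
orientation: [-1.995, -2.426, 0.0]
ft_force: [-0.2, -1.0, 0.3]
width: 39.7
grasp_force: 30.0
```

Emit:
arm_command:
  series:
    - {"linear":[0,0,0],"turn":0}
    - {"linear":[0,0,0],"turn":0}
    - {"linear":[0,0,0],"turn":0}
    - {"linear":[0,0,0],"turn":0}
  jaw: 0.7

```text
t: 9.65
ee_pos: [523.7, -192.1, 23.0]
orientation: [1.996, 2.426, 0.0]
ft_force: [0.4, 1.6, -0.5]
width: 68.3
grasp_force: 0.0
```

Emit:
arm_command:
  series:
    - {"linear":[0,0,-0.03],"turn":0}
    - {"linear":[0,0,-0.045],"turn":0}
    - {"linear":[0,0,-0.045],"turn":0}
    - {"linear":[-0.03,0,-0.03],"turn":0}
    - {"linear":[-0.02,0,-0.03],"turn":0}
    - {"linear":[0,0,0],"turn":0}
    - {"linear":[0,0,0],"turn":0}

```text
t: 10.35
ee_pos: [533.1, -241.4, 203.2]
orientation: [1.997, 2.425, 0.001]
ft_force: [-0.6, -0.1, -0.5]
width: 74.5
grasp_force: 0.0
```

```bash
python3 - <<'E'
from h import *
go((509,-135,100))
t=cam('wrist','w6.png')
E
```

```text
t 10.35 tcp [ 533.1 -241.4  203.2] tool x [-0.192  0.981 -0.   ] F [-0.6 -0.1 -0.5] w 74.5
shift mm [109.1  -3.4 103.1]
```

View pics/w6.png

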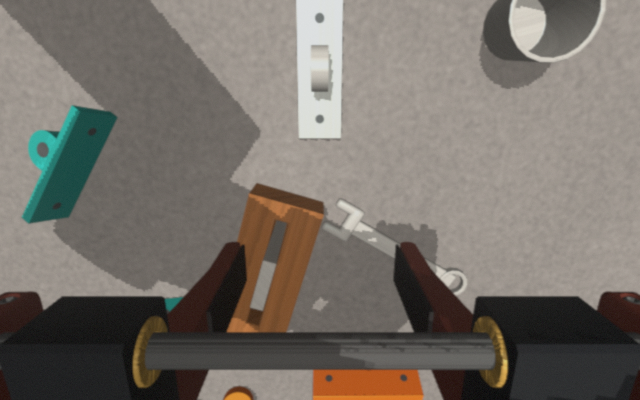

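The bracket lies flat with its lug up: lug at (320,68), holes at (319.5,118) and (319.5,18), length along tool x. The bar is still in its slot and the wrench has not moved.

```bash
python3 - <<'E'
from h import *
t=cam('wrist')
g=t['frame']
for (u0,v0) in ((319,118),(319,18)):
    w=g[v0-9:v0+10,u0-9:u0+10].max(2); v,u=np.nonzero(w<150); print(len(u)); c=(u.mean()+u0-9,v.mean()+v0-9); print(c,onz(t,*c,10).round(1))
print('end',onz(t,319,138,10).round(1))
go((471,290,225),(-.199,.98))
E
```

```text
44
(np.float64(320.6363636363636), np.float64(120.0909090909091)) [ 520.9 -181.9   10. ]
58
(np.float64(320.58620689655174), np.float64(18.96551724137931)) [504.5 -99.5  10. ]
end [ 522.5 -198.2   10. ]
t 10.45 tcp [ 532.1 -240.2  201.4] tool x [-0.193  0.981  0.002] F [-0.3  0.1 -0.8] w 74.9
shift mm [532.1  42.3 -22.7]
turn -0.006
```

Emit:
arm_command:
  series:
    - {"linear":[0.025,0.002,-0.01],"turn":0}
    - {"linear":[0.04,0.004,-0.008],"turn":0}
    - {"linear":[0.045,0.004,-0.005],"turn":0}
    - {"linear":[0.045,0.004,0],"turn":0}
    - {"linear":[0.045,0.004,0],"turn":0}
    - {"linear":[0.045,0.004,0],"turn":0}
    - {"linear":[0.045,0.004,0],"turn":0}
    - {"linear":[0.045,0.004,0],"turn":0}
    - {"linear":[0.045,0.004,0],"turn":0}
    - {"linear":[0.045,0.003,0],"turn":0}

```text
t: 11.45
ee_pos: [485.7, 185.0, 224.3]
orientation: [-1.994, -2.426, 0.004]
ft_force: [0.7, -0.6, 0.6]
width: 74.7
grasp_force: 0.0
```

Emit:
arm_command:
  series:
    - {"linear":[0.044,0.003,0],"turn":0}
    - {"linear":[0.0,0.0,0],"turn":0}
    - {"linear":[0,0,0],"turn":0}

```text
t: 11.75
ee_pos: [480.5, 227.4, 224.3]
orientation: [-1.991, -2.428, 0.005]
ft_force: [0.4, -0.8, -0.5]
width: 74.6
grasp_force: 0.0
```

```bash
python3 - <<'E'
from h import *
go((471,290,147),(-.199,.98))
w=cam('wrist');print('expected px',proj(w,(471,290,147)))
g=w['frame'].max(2); m=((g<45)*255).astype(np.uint8)
for c in cv2.findContours(m,0,1)[0]:
    if cv2.contourArea(c)>150: x,y,a,b=cv2.boundingRect(c); print('dark',x,y,a,b,cv2.contourArea(c))
for n in ('scene',):
    d=cam(n);p=proj(d,(471,290,147)).astype(int);print('scene expected',p);q=d['frame'][p[1]-14:p[1]+14,p[0]-14:p[0]+14].max(2);v,u=np.nonzero(q<45);print(len(u),u.mean()+p[0]-14 if len(u) else '',v.mean()+p[1]-14 if len(u) else '')
E
```

```text
t 11.75 tcp [480.5 227.4 224.3] tool x [-0.196  0.981 -0.001] F [ 0.4 -0.8 -0.5] w 74.6
shift mm [63.4  3.2 77.2]
turn -0.003
expected px [326.11234779 126.55268006]
dark 0 246 640 154 36883.0
dark 307 131 39 21 593.5
dark 307 106 39 18 513.5
scene expected [486 156]
71 490.2535211267606 149.14084507042253
```

The knob appears in the wrist view at (326,129), where I expected it at (326,127). I move over it, descend and grip.

Emit:
arm_command:
  series:
    - {"linear":[0.035,0.0015,0],"turn":0}
    - {"linear":[0.0275,0.0015,0],"turn":0}
    - {"linear":[0,0,0.02],"turn":0}
    - {"linear":[0,0,0.03],"turn":0}
    - {"linear":[0,0,0.026],"turn":0}
    - {"linear":[0,0,0],"turn":0}

```text
t: 12.45
ee_pos: [471.2, 285.9, 146.6]
orientation: [-1.997, -2.422, 0.01]
ft_force: [-0.0, -0.5, -0.1]
width: 74.4
grasp_force: 0.0
```

Emit:
arm_command:
  series:
    - {"linear":[0,0,0],"turn":0}
    - {"linear":[0,0,0],"turn":0}
    - {"linear":[0,0,0],"turn":0}
    - {"linear":[0,0,0],"turn":0}
    - {"linear":[0,0,0],"turn":0}
    - {"linear":[0,0,0],"turn":0}
  jaw: -1

```text
t: 13.05
ee_pos: [473.1, 288.7, 150.2]
orientation: [1.996, 2.426, 0.001]
ft_force: [0.3, -0.7, 0.6]
width: 29.8
grasp_force: 0.0
```

```bash
python3 - <<'E'
from h import *
go((471,290,147),(-.199,.98))
th=.25
E
```

```text
t 13.05 tcp [473.1 288.7 150.2] tool x [-0.193  0.981  0.   ] F [ 0.3 -0.7  0.6] w 29.8
shift mm [ 1.6 -1.8  3.2]
turn -0.006
```

Emit:
arm_command:
  series:
    - {"linear":[0,0,0.002],"turn":0}
    - {"linear":[0,0,0],"turn":0}
    - {"linear":[0.005,0,0.004],"turn":0}
    - {"linear":[0.0047,0,0.0049],"turn":0}
    - {"linear":[0.0086,0,0.01],"turn":0}
    - {"linear":[0.0076,0,0.0109],"turn":0}
    - {"linear":[0,0,0],"turn":0}

```text
t: 13.75
ee_pos: [466.3, 315.4, 117.5]
orientation: [-1.993, -2.426, 0.002]
ft_force: [-7.1, 7.3, 1.8]
width: 24.1
grasp_force: 30.0
```

Emit:
arm_command:
  series:
    - {"linear":[0.0062,0,0.0115],"turn":0}
    - {"linear":[0.005,0,0.0122],"turn":0}
    - {"linear":[0.0036,0,0.0127],"turn":0}
    - {"linear":[0.0022,0,0.013],"turn":0}
    - {"linear":[0.0007,0,0.011],"turn":0}
    - {"linear":[0,0,0],"turn":0}

```text
t: 14.35
ee_pos: [462.8, 332.3, 56.3]
orientation: [-1.993, -2.426, 0.003]
ft_force: [-6.3, 8.2, -4.6]
width: 23.8
grasp_force: 30.0
```

The clamp is at about 1.8 rad. I release the knob, rise and return to the bracket.

Emit:
arm_command:
  series:
    - {"linear":[0,0,0],"turn":0}
    - {"linear":[0,0,0],"turn":0}
    - {"linear":[0,0,0],"turn":0}
    - {"linear":[0,0,-0.03],"turn":0}
    - {"linear":[0,0,-0.045],"turn":0}
    - {"linear":[0,0,-0.045],"turn":0}
    - {"linear":[0,0,-0.045],"turn":0}
    - {"linear":[0,0,0],"turn":0}
  jaw: 0.2

```text
t: 15.15
ee_pos: [467.9, 333.3, 229.4]
orientation: [1.994, 2.423, 0.018]
ft_force: [-0.1, -0.3, -0.1]
width: 52.3
grasp_force: 0.0
```

```bash
python3 - <<'E'
from h import *
go((512.7,-140.7,215),(-.199,.98))
S,T=cam('scene'),cam('top')
k=np.array([464,331,55])
for d in (S,T):
    p=proj(d,k).astype(int);q=d['frame'][p[1]-16:p[1]+16,p[0]-16:p[0]+16].max(2);v,u=np.nonzero(q<45);print(p,len(u),(u.mean()+p[0]-16,v.mean()+p[1]-16) if len(u) else '')
E
```

```text
t 15.15 tcp [467.9 333.3 229.4] tool x [-0.192  0.981  0.005] F [-0.1 -0.3 -0.1] w 52.3
shift mm [-473.8  -47.3   11.7]
turn -0.007
[485 172] 51 (np.float64(488.156862745098), np.float64(170.0392156862745))
[143 215] 60 (np.float64(139.45), np.float64(216.48333333333335))
```

Emit:
arm_command:
  series:
    - {"linear":[-0.025,-0.0025,0],"turn":0}
    - {"linear":[-0.045,-0.0045,0],"turn":0}
    - {"linear":[-0.045,-0.0045,0],"turn":0}
    - {"linear":[-0.045,-0.0045,0],"turn":0}
    - {"linear":[-0.045,-0.0045,0],"turn":0}
    - {"linear":[-0.045,-0.0045,0],"turn":0}
    - {"linear":[-0.045,-0.0045,0],"turn":0}
    - {"linear":[-0.045,-0.0045,0],"turn":0}
    - {"linear":[-0.045,-0.0045,0],"turn":0}
    - {"linear":[-0.045,-0.0045,0],"turn":0}

```text
t: 16.25
ee_pos: [504.0, -100.6, 220.7]
orientation: [-1.994, -2.423, 0.002]
ft_force: [-0.4, 0.8, 0.2]
width: 52.9
grasp_force: 0.0
```

Emit:
arm_command:
  series:
    - {"linear":[-0.045,-0.004,0.04],"turn":-0.006}
    - {"linear":[0,0,0.04],"turn":0}
    - {"linear":[0,0,0],"turn":0}
    - {"linear":[0,0,0],"turn":0}

```text
t: 16.65
ee_pos: [507.8, -135.5, 148.2]
orientation: [-1.986, -2.429, 0.003]
ft_force: [0.2, 0.7, 0.1]
width: 52.6
grasp_force: 0.0
```

```bash
python3 - <<'E'
from h import *
go((512.7,-140.7,35),(504.5-520.9,-99.5+181.9))
go((512.7,-140.7,35),(-.199,.98))
T,S=cam('top'),cam('scene')
for d in (T,S):
    p=proj(d,(464,331,55)).astype(int);q=d['frame'][p[1]-16:p[1]+16,p[0]-16:p[0]+16].max(2);v,u=np.nonzero(q<45);print(p,len(u),(u.mean()+p[0]-16,v.mean()+p[1]-16) if len(u) else '')
w=cam('wrist');print('lug top px',proj(w,(512.7,-140.7,50)),'holes',proj(w,(504.5,-99.5,10)),proj(w,(520.9,-181.9,10)))
q=w['frame'].min(2);m=((q>185)*255).astype(np.uint8)
for c in cv2.findContours(m,0,1)[0]:
    if cv2.contourArea(c)>200: print(cv2.minAreaRect(c))
E
```

```text
t 16.65 tcp [ 507.8 -135.5  148.2] tool x [-0.198  0.98   0.002] F [0.2 0.7 0.1] w 52.6
shift mm [ -6.3   4.2 113.1]
turn 0.003
t 16.65 tcp [ 507.8 -135.5  148.2] tool x [-0.198  0.98   0.002] F [0.2 0.7 0.1] w 52.6
shift mm [ -6.3   4.2 113.1]
turn -0.001
[143 215] 60 (np.float64(139.35), np.float64(216.4))
[485 172] 56 (np.float64(488.01785714285717), np.float64(169.80357142857142))
lug top px [323.06784386 220.5681251 ] holes [322.9986218  154.20240108] [322.18150581 250.49914154]
((322.41448974609375, 184.51947021484375), (49.01018524169922, 104.06156158447266), 1.2188752889633179)
((546.9727783203125, 164.5797119140625), (25.577829360961914, 85.90723419189453), 26.029592514038086)
((388.5, 8.5), (17.0, 139.0), 90.0)
```

Emit:
arm_command:
  series:
    - {"linear":[-0.0063,0.004,0.02],"turn":0}
    - {"linear":[0,0,0.03],"turn":0}
    - {"linear":[0,0,0.03],"turn":0}
    - {"linear":[0,0,0.02],"turn":0}
    - {"linear":[0,0,0.0125],"turn":0}
    - {"linear":[0,0,0],"turn":0}

```text
t: 17.4
ee_pos: [514.4, -140.9, 36.8]
orientation: [-1.987, -2.433, 0.0]
ft_force: [-0.3, 0.5, 0.1]
width: 52.6
grasp_force: 0.0
```

Emit:
arm_command:
  series:
    - {"linear":[0,0,0],"turn":0}
    - {"linear":[0,0,0],"turn":0}
    - {"linear":[0,0,0],"turn":0}
    - {"linear":[0,0,0],"turn":0}
    - {"linear":[0,0,0],"turn":0}
    - {"linear":[0,0,0],"turn":0}
    - {"linear":[0,0,0],"turn":0}
  jaw: -1

```text
t: 18.1
ee_pos: [514.4, -141.5, 37.4]
orientation: [-1.989, -2.432, 0.0]
ft_force: [-2.1, -1.1, 6.4]
width: 14.0
grasp_force: 30.0
```

```bash
python3 - <<'E'
from h import *
T,S=cam('top'),cam('scene')
print('knob',tri([ray(T,139.4,216.4),ray(S,488,169.8)]).round(1))
go((512.7,-140.7,35),(-.199,.98))
w=cam('wrist','x.png');q=w['frame'].min(2);m=((q>185)*255).astype(np.uint8)
for c in cv2.findContours(m,0,1)[0]:
    if cv2.contourArea(c)>200: print(cv2.minAreaRect(c))
E
```

```text
knob [461.  338.   62.3]
t 18.2 tcp [ 514.4 -141.5   37.4] tool x [-0.199  0.98  -0.   ] F [-1.4 -0.1  6.1] w 13.5
shift mm [ 1.1 -1.5  2.4]
turn -0.0
((332.2192077636719, 161.23829650878906), (18.192546844482422, 37.17607498168945), 2.385944128036499)
((351.0, 189.5), (95.0, 16.0), 90.0)
((300.0, 188.5), (93.0, 40.0), 90.0)
```

Emit:
arm_command:
  series:
    - {"linear":[0,0,-0.01],"turn":0}
    - {"linear":[0,0,-0.025],"turn":0}
    - {"linear":[0,0,-0.035],"turn":0}
    - {"linear":[0.02,0,-0.04],"turn":0}
    - {"linear":[0.035,-0.008,-0.03],"turn":0}
    - {"linear":[0.035,-0.012,-0.01],"turn":0}
    - {"linear":[0.02,-0.012,0],"turn":0}
    - {"linear":[0,-0.012,0],"turn":0}
    - {"linear":[0,0,0],"turn":0}
    - {"linear":[0,0,0],"turn":0}

```text
t: 19.25
ee_pos: [449.8, -43.0, 187.1]
orientation: [1.989, 2.431, 0.0]
ft_force: [-0.1, 1.1, -4.0]
width: 14.0
grasp_force: 30.0
```

```bash
python3 - <<'E'
from h import *
go((516.9,76.3,150),(-.199,.98))
w=cam('wrist','w7.png');n=np.array([516.9,76.3,12]);ay=np.array([-.199,.98,0]);ax=np.array([.98,.199,0])
for nm,a,b,z in (('near stop',0,-62.5,20),('far stop',0,62.5,20),('railR',22.5,0,20),('railL',-22.5,0,20),('c',-50,-75,12),('c',50,-75,12)): print(nm,proj(w,n+a*ax+b*ay+[0,0,z-12]).round(1))
E
```

```text
t 19.25 tcp [449.8 -43.  187.1] tool x [-0.198  0.98  -0.   ] F [-0.1  1.1 -4. ] w 14.0
shift mm [103.7  89.3  37.1]
turn -0.001
near stop [423.3 143.9]
far stop [437.3 -20.3]
railR [457.4  67. ]
railL [402.3  67. ]
c [364.1 156.7]
c [475.1 156.7]
```

View pics/w7.png

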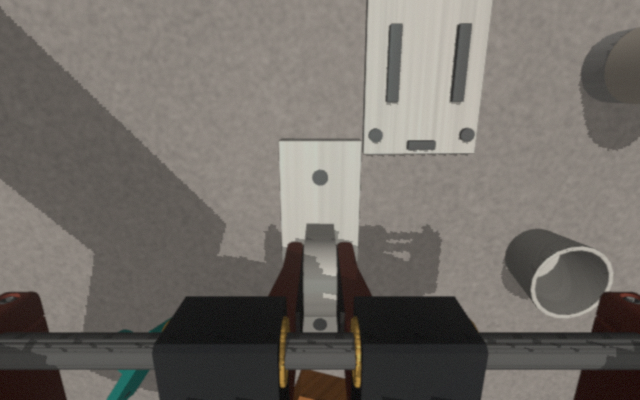

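The wrist picture shows the held bracket's front end at (280–360, 140), level and square. The fixture's rails are at (394,63) and (461,63), the near stop at (421,145) and the plate corners at (364,154) and (474,154). That is within about 2 px of where I expected them.

```bash
python3 - <<'E'
from h import *
o,e,M=tool(); w=cam('wrist'); g=w['frame'].max(2)
m=((g<125)*255).astype(np.uint8); m[:, :368]=0; m[:,482:]=0; m[152:]=0
loc=lambda p:(M.T@(p-e)).round(1)
for c in cv2.findContours(m,0,1)[0]:
    if cv2.contourArea(c)>60:
        r=cv2.minAreaRect(c); x,y,a,b=cv2.boundingRect(c); print((x,y,a,b),np.round(r[0],1),'z20',loc(onz(w,*r[0],20)),'z12',loc(onz(w,*r[0],12)), 'ends z20',loc(onz(w,x+a/2,y,20)),loc(onz(w,x+a/2,y+b,20)))
# light plate front edge columns/rows of held bracket (top face z)
zt=e[2]-37.4+10
col=g[120:170,310].astype(int); print('edge row',120+np.argmax(np.diff(col)), col[10:30])
row=g[155,265:375].astype(int); d=np.diff(row); print('sides',265+np.argmax(d),265+np.argmin(d))
r=120+np.argmax(np.diff(col))+.5
for p in ((265+np.argmax(d)+.5,155),(265+np.argmin(d)+.5,155),(320,r)): print(loc(onz(w,*p,zt)))
row=g[110,350:500].astype(int); print('plate sides 110',row[:30],row[-40:])
E
```

```text
(406, 140, 29, 10) [420.  144.5] z20 [ 40.6  86.5 167.1] z12 [ 39.6  88.7 175.1] ends z20 [ 44.5  86.6 167.1] [ 35.9  87.3 167.1]
(459, 128, 15, 14) [466.  134.5] z20 [ 49.3 125.4 167.1] z12 [ 48.4 128.7 175.1] ends z20 [ 54.8 125.2 167.1] [ 42.8 126.6 167.1]
(369, 128, 13, 15) [375. 135.] z20 [ 48.8  47.  167.1] z12 [ 47.9  48.2 175.1] ends z20 [ 54.7  47.1 167.1] [ 41.9  47.7 167.1]
(385, 24, 17, 79) [392.8  62.9] z20 [106.7  58.8 167.1] z12 [107.4  60.4 175.1] ends z20 [135.4  57.6 167.1] [ 75.3  61.3 167.1]
(450, 23, 21, 80) [459.8  62.2] z20 [107.4 113.3 167.1] z12 [108.  116.2 175.1] ends z20 [136.2 110.5 167.1] [ 75.4 117.6 167.1]
edge row 140 [149 147 145 146 144 145 144 139 118 101 120 168 194 196 198 198 196 198
 198 197]
sides 278 360
[ 54.1 -20.6  27.4]
[54.1 18.9 27.4]
[61.  -0.6 27.4]
plate sides 110 [142 143 145 146 144 143 143 142 142 139 140 136 115 111 149 183 192 196
 195 194 194 196 195 195 196 194 192 189 188 187] [189 188 188 189 190 193 193 193 193 194 194 197 195 193 195 190 191 187
 174 150 137 133 133 133 132 135 138 140 142 142 142 141 140 142 139 143
 142 142 141 136]
```

Emit:
arm_command:
  series:
    - {"linear":[0.015,0.015,0],"turn":0}
    - {"linear":[0.03,0.025,0],"turn":0}
    - {"linear":[0.03,0.025,0],"turn":0}
    - {"linear":[0.02,0.0153,0.01],"turn":0}
    - {"linear":[0.0102,0.008,0.03],"turn":0}
    - {"linear":[0,0,0.035],"turn":0}
    - {"linear":[0,0,0.03],"turn":0}
    - {"linear":[0,0,0.015],"turn":0}
    - {"linear":[0,0,0],"turn":0}
    - {"linear":[0,0,0],"turn":0}

```text
t: 20.35
ee_pos: [515.7, 78.0, 66.8]
orientation: [-1.989, -2.431, 0.0]
ft_force: [-0.3, -0.9, -3.6]
width: 14.0
grasp_force: 30.0
```

```bash
python3 - <<'E'
from h import *
e0=np.array([449.8,-43,187.1]); ax=np.array([-.198,.98,0]); ay=np.array([.98,.198,0])
p=e0+105.2*ax+88.3*ay; p[2]=49.4; print('target',p.round(1)); go(p,(-.199,.98))
o,e,M=tool();w=cam('wrist');cv2.imwrite('pics/w8.png',w['frame'])
# far stop and plate sides ahead of the bracket
g=w['frame'].max(2); zt=e[2]-27.4; loc=lambda p:(M.T@(p-e)).round(1)
for v in (60,90,120,150,180): 
    r=g[v].astype(int); d=np.abs(r[2:]-r[:-2]); print(v,[(int(u)+1,int(r[u+2]-r[u])) for u in range(150,490) if d[u]>35 and d[u]==d[max(u-3,0):u+4].max()])
c=g[:,320].astype(int); print([(v+1,int(c[v+2]-c[v])) for v in range(0,240) if abs(c[v+2]-c[v])>25])
E
```

```text
target [515.5  77.6  49.4]
t 20.35 tcp [515.7  78.   66.8] tool x [-0.198  0.98   0.   ] F [-0.3 -0.9 -3.6] w 14.0
shift mm [-0.3 -0.3 17.4]
turn -0.001
60 [(223, 38), (342, -41), (357, 42)]
90 [(226, 37), (337, -43), (367, 38), (412, -37)]
120 [(228, 43), (296, -72), (342, 71)]
150 [(230, 42)]
180 [(233, 43), (312, -62), (327, 63)]
[(12, 41), (13, 37), (114, -59), (115, -85), (116, -40), (131, 34), (132, 44), (133, 52), (134, 41), (137, -42), (138, -68), (139, -31), (140, 50), (141, 64), (168, -30), (169, -59), (170, -52), (184, 40), (185, 64), (186, 42), (222, -38), (223, -65), (224, -48)]
```

```bash
python3 - <<'E'
from h import *
o,e,M=tool();w=cam('wrist');g=w['frame'].max(2).astype(int);loc=lambda p:(M.T@(p-e)).round(1)
print('stop c',loc(onz(w,319,123,20)),'near edge z20/12',loc(onz(w,319,132.5,20)),loc(onz(w,319,132.5,12)),'far edge',loc(onz(w,319,115,20)))
zt=e[2]-27.4
print('bracket front',loc(onz(w,320,140,zt)))
for v in (145,150,160,180):
    print(v,[int(x) for x in g[v,225:420:3]])
for a in ((230.5,150),): print('plate L',loc(onz(w,*a,12)))
E
```

```text
stop c [67.7 -1.2 47.5] near edge z20/12 [62.8 -1.2 47.5] [62.  -1.2 55.5] far edge [71.8 -1.2 47.5]
bracket front [61.3 -0.7 27.4]
145 [128, 130, 179, 177, 176, 179, 180, 179, 180, 178, 174, 179, 176, 178, 179, 178, 180, 179, 169, 181, 180, 181, 179, 179, 177, 180, 180, 182, 181, 180, 181, 179, 173, 176, 179, 174, 174, 175, 179, 173, 177, 181, 181, 180, 177, 169, 171, 172, 176, 175, 174, 176, 172, 172, 179, 178, 178, 179, 176, 173, 170, 137, 134, 132, 131]
150 [126, 123, 174, 179, 178, 180, 178, 180, 178, 177, 173, 179, 179, 177, 181, 175, 179, 179, 166, 180, 178, 180, 179, 179, 178, 180, 182, 182, 180, 181, 182, 179, 175, 176, 178, 175, 174, 176, 178, 173, 178, 179, 183, 181, 180, 163, 174, 173, 172, 175, 174, 176, 169, 172, 179, 181, 176, 178, 175, 173, 169, 126, 127, 127, 130]
160 [131, 132, 165, 178, 176, 178, 178, 179, 176, 179, 175, 178, 179, 176, 180, 177, 179, 179, 157, 180, 177, 178, 182, 178, 176, 177, 180, 180, 179, 180, 182, 177, 173, 175, 177, 174, 175, 175, 176, 171, 175, 181, 180, 181, 177, 166, 175, 173, 172, 173, 174, 174, 170, 174, 179, 179, 176, 177, 177, 172, 167, 131, 127, 129, 128]
180 [132, 133, 133, 178, 176, 175, 177, 178, 176, 175, 171, 174, 176, 174, 175, 177, 176, 179, 159, 178, 178, 176, 177, 177, 176, 176, 176, 181, 180, 143, 89, 90, 89, 89, 123, 172, 172, 173, 173, 172, 176, 180, 179, 179, 177, 155, 172, 175, 171, 171, 174, 172, 170, 175, 178, 179, 177, 175, 172, 169, 136, 130, 127, 124, 125]
plate L [ 52.3 -50.6  55.5]
```

Emit:
arm_command:
  series:
    - {"linear":[-0.0008,-0.0004,0.004],"turn":0}
    - {"linear":[0,0,0.005],"turn":0}
    - {"linear":[0,0,0.004],"turn":0}
    - {"linear":[0,0,0.002],"turn":0}
    - {"linear":[0,0,0],"turn":0}
    - {"linear":[0,0,0],"turn":0}

```text
t: 21.05
ee_pos: [514.8, 77.5, 52.0]
orientation: [-1.988, -2.432, 0.0]
ft_force: [0.1, 0.1, -3.6]
width: 14.0
grasp_force: 30.0
```

Emit:
arm_command:
  series:
    - {"linear":[0,0,0.0015],"turn":0}
    - {"linear":[0,0,0.001],"turn":0}
    - {"linear":[0,0,0],"turn":0}

```text
t: 21.35
ee_pos: [514.8, 77.5, 49.4]
orientation: [-1.988, -2.432, 0.0]
ft_force: [-0.3, 0.7, -4.2]
width: 13.8
grasp_force: 30.0
```

Emit:
arm_command:
  series:
    - {"linear":[0,0,0.0007],"turn":0}
    - {"linear":[0,0,0.0007],"turn":0}
    - {"linear":[0,0,0],"turn":0}

```text
t: 21.65
ee_pos: [514.8, 77.4, 49.4]
orientation: [1.988, 2.432, 0.0]
ft_force: [-4.5, -1.0, 12.1]
width: 13.9
grasp_force: 30.0
```

Contact came at the expected height, so the bracket is seated. I release and rise.

Emit:
arm_command:
  series:
    - {"linear":[0,0,-0.001],"turn":0}
    - {"linear":[0,0,0],"turn":0}
    - {"linear":[0,0,0],"turn":0}
    - {"linear":[0,0,0],"turn":0}
    - {"linear":[0,0,-0.02],"turn":0}
    - {"linear":[0,0,-0.045],"turn":0}
    - {"linear":[0,0,-0.045],"turn":0}
    - {"linear":[-0.02,0,-0.045],"turn":0}
    - {"linear":[-0.03,0,-0.03],"turn":0}
    - {"linear":[0,0,0],"turn":0}
  jaw: 0.2

```text
t: 22.65
ee_pos: [528.0, 26.5, 238.7]
orientation: [1.986, 2.425, 0.008]
ft_force: [-0.3, 0.7, -0.4]
width: 52.8
grasp_force: 0.0
```

```bash
python3 - <<'E'
from h import *
go((463,333,235),(-.199,.98))
o,e,M=tool();w=cam('wrist','w9.png');ay=np.array([-.198,.98,0]);ax=np.array([.98,.198,0])
c=np.array([515,77.6,22.])
for a,b in ((0,60),(0,-60),(20,0),(-20,0)): print(a,b,proj(w,c+a*ax+b*ay).round(1))
g=w['frame'].max(2).astype(int)
for d0,nm in ((g[:,308],'col308'),(g[150],'row150'),(g[170],'row170'),(g[190],'row190')):
    print(nm,[(i+1,int(d0[i+2]-d0[i])) for i in range(20,min(len(d0)-2,420)) if abs(d0[i+2]-d0[i])>20 and (nm[0]=='r' or i<290)])
h=((g<135)*255).astype(np.uint8); h[:, :262]=0;h[:,385:]=0;h[245:]=0
for k in cv2.findContours(h,0,1)[0]:
    if cv2.contourArea(k)>30: print(cv2.boundingRect(k),cv2.contourArea(k))
E
```

```text
t 22.65 tcp [528.   26.5 238.7] tool x [-0.197  0.98  -0.002] F [-0.3  0.7 -0.4] w 52.8
shift mm [313.3  -3.4   3. ]
turn -0.002
0 60 [315.5  60.1]
0 -60 [315.9 183.9]
20 0 [335.9 125.1]
-20 0 [295.6 125.1]
col308 [(46, -55), (47, -80), (48, -45), (57, 55), (58, 52), (59, 58), (60, 44), (104, -42), (105, -64), (106, -30), (145, 61), (146, 58), (182, -83), (183, -108), (184, -37), (185, 21), (190, 21), (191, 70), (192, 65), (194, -42), (220, -22), (221, -33), (222, -21)]
row150 [(61, 24), (62, 24), (268, 39), (269, 34), (283, -49), (284, -78), (285, -51), (293, 27), (294, 67), (295, 73), (296, 41), (320, 31), (337, -74), (338, -77), (339, -30), (346, 21), (347, 72), (348, 76), (349, 31), (363, -45), (364, -43)]
row170 [(87, 28), (269, 39), (270, 36), (333, -30), (335, 29), (362, -43), (363, -47)]
row190 [(269, 23), (270, 41), (271, 30), (304, -52), (305, -77), (306, -49), (326, 21), (327, 67), (328, 78), (329, 38), (361, -29), (362, -48), (363, -33)]
(273, 218, 112, 27) 2203.5
(306, 183, 22, 9) 166.5
(274, 174, 11, 12) 84.5
(349, 173, 11, 12) 83.5
(308, 142, 15, 5) 41.5
(338, 93, 11, 61) 517.0
(283, 93, 12, 62) 544.0
(303, 48, 25, 10) 213.0
```

The edges measured in the wrist view put the bracket between the rails and the end stops. Next I go to the knob.

Emit:
arm_command:
  series:
    - {"linear":[0.025,0,0],"turn":0}
    - {"linear":[0.04,-0.0005,0],"turn":0}
    - {"linear":[0.045,-0.0005,0],"turn":0}
    - {"linear":[0.045,-0.0005,0],"turn":0}
    - {"linear":[0.045,-0.0005,0],"turn":0}
    - {"linear":[0.045,-0.0005,0],"turn":0}
    - {"linear":[0.045,-0.0005,0],"turn":0}
    - {"linear":[0.0233,-0.0004,0],"turn":0}
    - {"linear":[0,0,0.03],"turn":0}
    - {"linear":[0,0,0],"turn":0}

```text
t: 23.7
ee_pos: [455.5, 334.3, 199.3]
orientation: [-1.984, -2.432, 0.014]
ft_force: [-0.0, -0.9, -0.5]
width: 52.6
grasp_force: 0.0
```

```bash
python3 - <<'E'
from h import *
go((462.8,332.3,57),(-.199,.98))
o,e,M=tool();w=cam('wrist','w10.png');g=w['frame'].max(2)
print('exp',proj(w,(462.8,332.3,57)))
m=((g<45)*255).astype(np.uint8);m[260:]=0
for c in cv2.findContours(m,0,1)[0]:
    if cv2.contourArea(c)>100: print(cv2.boundingRect(c),cv2.contourArea(c))
E
```

```text
t 23.7 tcp [455.5 334.3 199.3] tool x [-0.201  0.98  -0.004] F [-0.  -0.9 -0.5] w 52.6
shift mm [ -2.9   7.9 142.2]
turn 0.002
exp [329.87630536 200.6131886 ]
(316, 184, 28, 32) 564.5
```

Emit:
arm_command:
  series:
    - {"linear":[0,0,0.03],"turn":0}
    - {"linear":[0,0,0.03],"turn":0}
    - {"linear":[0,0,0],"turn":0}
    - {"linear":[0,0,0],"turn":0}

```text
t: 24.15
ee_pos: [459.2, 334.4, 144.5]
orientation: [-1.989, -2.431, 0.002]
ft_force: [0.8, 0.5, 0.1]
width: 52.8
grasp_force: 0.0
```

```bash
python3 - <<'E'
from h import *
go((462.8,332.3,57),(-.199,.98))
E
```

```text
t 24.15 tcp [459.2 334.4 144.5] tool x [-0.198  0.98  -0.   ] F [0.8 0.5 0.1] w 52.8
shift mm [-2.7  3.2 87.5]
turn -0.001
```

Emit:
arm_command:
  series:
    - {"linear":[-0.0015,0.0015,0.025],"turn":0}
    - {"linear":[0,0,0.03],"turn":0}
    - {"linear":[0,0,0.02],"turn":0}
    - {"linear":[0,0,0.012],"turn":0}
    - {"linear":[0,0,0],"turn":0}

```text
t: 24.65
ee_pos: [461.1, 333.5, 57.1]
orientation: [-1.989, -2.432, 0.001]
ft_force: [0.3, -1.4, -0.2]
width: 52.8
grasp_force: 0.0
```

Emit:
arm_command:
  series:
    - {"linear":[0,0,0],"turn":0}
    - {"linear":[0,0,0],"turn":0}
    - {"linear":[0,0,0],"turn":0}
    - {"linear":[0,0,0],"turn":0}
    - {"linear":[0,0,0],"turn":0}
    - {"linear":[0,0,0],"turn":0}
  jaw: -1

```text
t: 25.25
ee_pos: [462.3, 334.2, 58.0]
orientation: [1.988, 2.431, 0.004]
ft_force: [4.8, -1.3, 3.6]
width: 23.5
grasp_force: 30.0
```

```bash
python3 - <<'E'
from h import *
go((462.8,332.3,57),(-.199,.98))
E
```

```text
t 25.25 tcp [462.3 334.2  58. ] tool x [-0.199  0.98   0.001] F [ 4.8 -1.3  3.6] w 23.5
shift mm [-2.   0.1  1. ]
turn -0.0
```

Emit:
arm_command:
  series:
    - {"linear":[-0.0012,0,-0.0144],"turn":0}
    - {"linear":[-0.0029,0,-0.0141],"turn":0}
    - {"linear":[-0.0045,0,-0.0136],"turn":0}
    - {"linear":[-0.0061,0,-0.013],"turn":0}
    - {"linear":[-0.0077,0,-0.0122],"turn":0}
    - {"linear":[-0.0091,0,-0.0112],"turn":0}
    - {"linear":[0,0,0],"turn":0}

```text
t: 25.95
ee_pos: [469.0, 301.9, 136.5]
orientation: [1.987, 2.43, 0.004]
ft_force: [7.4, -3.6, -0.1]
width: 24.0
grasp_force: 30.0
```

Emit:
arm_command:
  series:
    - {"linear":[-0.0103,0,-0.01],"turn":0}
    - {"linear":[-0.0114,0,-0.0087],"turn":0}
    - {"linear":[-0.0125,0,-0.0073],"turn":0}
    - {"linear":[-0.0132,0,-0.0057],"turn":0}
    - {"linear":[-0.0137,0,-0.0041],"turn":0}
    - {"linear":[-0.0142,0,-0.0025],"turn":0}
    - {"linear":[-0.0144,0,-0.0007],"turn":0}
    - {"linear":[-0.01,0,0.0006],"turn":0}
    - {"linear":[0,0,0],"turn":0}

```text
t: 26.85
ee_pos: [489.1, 205.3, 175.1]
orientation: [1.989, 2.429, 0.007]
ft_force: [6.9, -1.0, 2.3]
width: 23.8
grasp_force: 30.0
```

```bash
python3 - <<'E'
from h import *
y=np.array([-.199,.98]);p=np.array([516,77.8])+143*y-30*y
go((*p,171),(-.199,.98))
E
```

```text
t 26.85 tcp [489.1 205.3 175.1] tool x [-0.198  0.98   0.001] F [ 6.9 -1.   2.3] w 23.8
shift mm [-17.3   1.    4. ]
turn -0.002
```

Emit:
arm_command:
  series:
    - {"linear":[-0.007,0,0.001],"turn":0}
    - {"linear":[-0.005,0,0.001],"turn":0}
    - {"linear":[-0.003,0,0.0007],"turn":0}
    - {"linear":[0,0,0],"turn":0}
    - {"linear":[0,0,0],"turn":0}

```text
t: 27.35
ee_pos: [492.0, 191.5, 173.1]
orientation: [1.988, 2.43, 0.008]
ft_force: [3.5, 1.8, 8.8]
width: 23.8
grasp_force: 30.0
```

Emit:
arm_command:
  series:
    - {"linear":[-0.002,0,0.0005],"turn":0}
    - {"linear":[-0.001,0,0],"turn":0}
    - {"linear":[0,0,0],"turn":0}
    - {"linear":[0,0,0],"turn":0}

```text
t: 27.75
ee_pos: [492.5, 189.0, 172.5]
orientation: [1.989, 2.43, 0.009]
ft_force: [3.1, 4.4, 8.8]
width: 24.0
grasp_force: 30.0
```

Emit:
arm_command:
  series:
    - {"linear":[-0.002,0,0.0005],"turn":0}
    - {"linear":[-0.001,0,0.0005],"turn":0}
    - {"linear":[0,0,0],"turn":0}
    - {"linear":[0,0,0],"turn":0}

```text
t: 28.15
ee_pos: [493.1, 185.9, 171.8]
orientation: [1.988, 2.43, 0.008]
ft_force: [1.9, 3.9, 11.8]
width: 23.9
grasp_force: 30.0
```

Emit:
arm_command:
  series:
    - {"linear":[-0.002,0,0.0005],"turn":0}
    - {"linear":[-0.001,0,0],"turn":0}
    - {"linear":[0,0,0],"turn":0}
    - {"linear":[0,0,0],"turn":0}

```text
t: 28.55
ee_pos: [493.7, 183.0, 171.1]
orientation: [1.988, 2.43, 0.009]
ft_force: [2.6, 4.1, 9.9]
width: 23.7
grasp_force: 30.0
```

Emit:
arm_command:
  series:
    - {"linear":[-0.002,0,0.0005],"turn":0}
    - {"linear":[-0.002,0,0.0005],"turn":0}
    - {"linear":[0,0,0],"turn":0}
    - {"linear":[0,0,0],"turn":0}

```text
t: 28.95
ee_pos: [494.6, 179.0, 170.0]
orientation: [1.988, 2.43, 0.008]
ft_force: [4.4, 3.7, 8.1]
width: 23.7
grasp_force: 30.0
```

```bash
python3 - <<'E'
from h import *
go((493.5,185,171))
w=cam('wrist','w11.png'); S=cam('scene','s11.png'); T=cam('top','t11.png')
y=np.array([-.199,.98,0]);n=np.array([516,77.8,0])
for th in (0,.05,.1):
    k=n+(143+120*np.sin(th-.25))*y;k[2]=55+120*np.cos(th-.25); f=n+(143-100*np.cos(th))*y; f[2]=55+100*np.sin(th)
    print(th,k.round(),'S',proj(S,k).round(1),'T',proj(T,k).round(1),'W arm tip',proj(w,f).round(1))
g=S['frame'].max(2);k=proj(S,(493,187,171)).astype(int)
m=((g<45)*255).astype(np.uint8)
for c in cv2.findContours(m,0,1)[0]:
    x,yy,a,b=cv2.boundingRect(c)
    if cv2.contourArea(c)>15 and abs(x-k[0])<50 and abs(yy-k[1])<50: print('S dark',(x,yy,a,b))
E
```

```text
t 28.95 tcp [494.6 179.  170. ] tool x [-0.198  0.98   0.002] F [4.4 3.7 8.1] w 23.7
shift mm [ 6.1  0.2 -1. ]
0 [493. 189. 171.] S [459.4 165.5] T [184.  196.7] W arm tip [320.8 278.5]
0.05 [492. 195. 173.] S [461.4 164.3] T [181.3 197.1] W arm tip [320.8 281.4]
0.1 [491. 200. 174.] S [463.3 163.3] T [178.6 197.5] W arm tip [320.9 284.1]
S dark (477, 163, 28, 10)
S dark (448, 154, 20, 15)
S dark (445, 138, 9, 13)
```

The force hasn't shown a clear stop. I release, rise and measure the knob.

Emit:
arm_command:
  series:
    - {"linear":[0,0,0],"turn":0}
    - {"linear":[0,0,0],"turn":0}
    - {"linear":[0,0,0],"turn":0}
    - {"linear":[0,0,-0.03],"turn":0}
    - {"linear":[0,0,-0.04],"turn":0}
    - {"linear":[0.01,0,-0.02],"turn":0}
    - {"linear":[0.03,0,0],"turn":0}
    - {"linear":[0.04,0,0],"turn":0}
    - {"linear":[0,0,0],"turn":0}
    - {"linear":[0,0,0],"turn":0}
  jaw: 0.2

```text
t: 30.1
ee_pos: [476.0, 256.2, 257.8]
orientation: [-1.986, -2.434, 0.002]
ft_force: [0.3, -0.8, 0.3]
width: 52.6
grasp_force: 0.0
```

```bash
python3 - <<'E'
from h import *
go((493.5,185,171))
S=cam('scene','s12.png'); T=cam('top','t12.png'); D={}
for nm,d in (('S',S),('T',T)):
    k=proj(d,(493,187,171)); m=((d['frame'].max(2)<45)*255).astype(np.uint8)
    for c in cv2.findContours(m,0,1)[0]:
        x,y,a,b=cv2.boundingRect(c)
        if cv2.contourArea(c)>10 and abs(x-k[0])<45 and abs(y-k[1])<45:
            q=np.zeros_like(m);cv2.drawContours(q,[c],-1,1,-1);v,u=np.nonzero(q);print(nm,(x,y,a,b),round(u.mean(),1),round(v.mean(),1))
E
```

```text
t 30.1 tcp [476.  256.2 257.8] tool x [-0.201  0.98  -0.001] F [ 0.3 -0.8  0.3] w 52.6
shift mm [-73.2   3.   86.8]
S (455, 158, 13, 13) 461.2 164.2
T (176, 193, 11, 11) 181.3 198.3
```

The knob measures at about 0.05 rad: the grip slipped where the foot met the bracket. I push it home with closed fingers from the outer side.

Emit:
arm_command:
  series:
    - {"linear":[-0.007,0.003,0.02],"turn":0}
    - {"linear":[0,0,0.03],"turn":0}
    - {"linear":[0,0,0.03],"turn":0}
    - {"linear":[0,0,0.003],"turn":0}
    - {"linear":[0,0,0],"turn":0}
    - {"linear":[-0.01,0,0],"turn":0}
    - {"linear":[-0.01,0,0],"turn":0}
    - {"linear":[-0.005,0,0],"turn":0}
    - {"linear":[0,0,0],"turn":0}
  jaw: -1

```text
t: 31.1
ee_pos: [486.5, 224.4, 176.1]
orientation: [1.99, 2.43, 0.002]
ft_force: [0.2, -0.2, 0.1]
width: 0.7
grasp_force: 0.0
```

Emit:
arm_command:
  series:
    - {"linear":[-0.003,0,0],"turn":0}
    - {"linear":[-0.002,0,0],"turn":0}
    - {"linear":[-0.002,0,0],"turn":0}
    - {"linear":[0,0,0],"turn":0}
    - {"linear":[0,0,0],"turn":0}

```text
t: 31.6
ee_pos: [487.4, 218.7, 175.4]
orientation: [-1.988, -2.432, -0.0]
ft_force: [-0.6, 2.2, 0.8]
width: 0.6
grasp_force: 1.3
```

Contact. I push on.

Emit:
arm_command:
  series:
    - {"linear":[-0.002,0,0],"turn":0}
    - {"linear":[-0.002,0,0],"turn":0}
    - {"linear":[0,0,0],"turn":0}
    - {"linear":[0,0,0],"turn":0}

```text
t: 32.0
ee_pos: [488.2, 215.2, 175.1]
orientation: [-1.988, -2.431, -0.001]
ft_force: [-1.5, 6.0, -2.4]
width: 0.7
grasp_force: 3.1
```

Emit:
arm_command:
  series:
    - {"linear":[-0.002,0,0],"turn":0}
    - {"linear":[-0.001,0,0],"turn":0}
    - {"linear":[0,0,0],"turn":0}
    - {"linear":[0,0,0],"turn":0}

```text
t: 32.4
ee_pos: [488.5, 213.3, 174.9]
orientation: [-1.988, -2.43, -0.003]
ft_force: [-0.4, 11.3, -5.0]
width: 0.4
grasp_force: 6.1
```

Emit:
arm_command:
  series:
    - {"linear":[-0.002,0,0],"turn":0}
    - {"linear":[-0.001,0,0],"turn":0}
    - {"linear":[0,0,0],"turn":0}
    - {"linear":[0,0,0],"turn":0}

```text
t: 32.8
ee_pos: [488.6, 212.9, 175.0]
orientation: [-1.987, -2.427, -0.008]
ft_force: [-4.8, 26.4, -6.7]
width: 0.6
grasp_force: 13.5
```

Emit:
arm_command:
  series:
    - {"linear":[-0.001,0,0],"turn":0}
    - {"linear":[-0.001,0,0],"turn":0}
    - {"linear":[0,0,0],"turn":0}
    - {"linear":[0,0,0],"turn":0}

```text
t: 33.2
ee_pos: [488.7, 212.7, 175.1]
orientation: [-1.986, -2.424, -0.011]
ft_force: [-7.1, 36.0, -7.3]
width: 0.3
grasp_force: 18.5
```

It hit the hard stop (36 N with no further movement), so the clamp is home. I back off and check.

Emit:
arm_command:
  series:
    - {"linear":[0.006,0,0],"turn":0}
    - {"linear":[0.02,0,0],"turn":0}
    - {"linear":[0.03,0,-0.01],"turn":0}
    - {"linear":[0.02,0,-0.04],"turn":0}
    - {"linear":[0,0,-0.045],"turn":0}
    - {"linear":[0,0,-0.03],"turn":0}
    - {"linear":[0,0,0],"turn":0}
    - {"linear":[0,0,0],"turn":0}

```text
t: 34.0
ee_pos: [474.7, 280.8, 300.4]
orientation: [1.988, 2.432, 0.001]
ft_force: [0.2, 0.3, 0.0]
width: 0.7
grasp_force: 0.0
```

```bash
python3 - <<'E'
from h import *
go((493.5,185,171))
S=cam('scene','s13.png'); T=cam('top','t13.png'); O=cv2.imread('pics/scene0.png'); P=cv2.imread('pics/top0.png')
for nm,d in (('S',S),('T',T)):
    k=proj(d,(493,187,171)); m=((d['frame'].max(2)<45)*255).astype(np.uint8)
    for c in cv2.findContours(m,0,1)[0]:
        x,y,a,b=cv2.boundingRect(c)
        if cv2.contourArea(c)>10 and abs(x-k[0])<30 and abs(y-k[1])<30:
            q=np.zeros_like(m);cv2.drawContours(q,[c],-1,1,-1);v,u=np.nonzero(q);print(nm,(x,y,a,b),round(u.mean(),1),round(v.mean(),1))
# bystanders unchanged?
for nm,b in (('bar',(264,218,290,243)),('cup',(365,260,400,295)),('can',(440,230,478,275)),('wrench',(277,255,300,322))):
    x0,y0,x1,y1=b; print(nm,round(float(np.abs(S['frame'][y0:y1,x0:x1].astype(int)-O[y0:y1,x0:x1]).mean()),1))
E
```

```text
t 34.0 tcp [474.7 280.8 300.4] tool x [-0.199  0.98  -0.   ] F [0.2 0.3 0. ] w 0.7
shift mm [-97.6  -0.7 129.5]
S (453, 159, 13, 13) 459.0 165.4
T (179, 193, 11, 11) 183.9 197.7
bar 2.2
cup 1.9
can 5.3
wrench 2.0
```

```bash
python3 -c "
from workcell import ctrl
print(ctrl.close_job())"
```

```text
the job is handed in; nothing more can be done
None
```

The bracket was taken from the rack, laid on its back, then set in the fixture with the clamp pushed home to its stop. I handed the job in at about 34 s, with the bar, cup and wrench unchanged in the before-and-after picture comparison; the can's patch differed a little more (probably shadow), though the arm never went near it.

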